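Cycle the blast gate and rock the tight hose adaptor out of the dust port

TASK

The blast gate on the bench's dust port was left ajar with chips in its track: pull its red knob all the way out so that the gate is wide open, then push it fully home. With the gate shut, take the black hose adaptor out of the port: it fits tightly, so work it loose by rocking it to and fro by a few degrees while easing it upward, never pulling the gate up off its duct. Finish still holding the adaptor, upright and straight above the port, its foot just clear of the rim by a finger's width or two, and leave everything else on the bench where it lies.

Things in the scene. Friction and masses are not known exactly. Their poses are not given: they have to be found in the camera images.
- knob (a point): Centre of the red upright knob, 23 mm diameter, 34 mm tall, on the outer end of the gate's steel slide blade, whose top is 31 mm below this point (its bent-up end edge, 12 mm farther out, 25 mm below). Take it from above. Axes as the gate's: -y is the way it pulls out, +y home, z up. Its axis is 100 mm from the port's axis when shut, 160 mm when wide open.
- blade (a joint): How far the slide blade is drawn out, in m: 0 = fully home (gate shut), 0.060 = fully out (wide open), solid stops at both ends. A spring ball clicks over a rib near 0.006 and 0.054. It slides with about 3 N, up to 8 N over the clicks. It starts ajar at 0.015 to 0.040.
- port_mouth (a point): Centre of the rim of the port's upright aluminium collar (78 mm outside, 65 mm bore, 27 mm deep), 97 mm above the bench. Axes: -y towards the knob, z up. The collar stands on the flat gate body (100 x 112 mm), whose sleeve is slipped over a duct stub screwed to the bench: it cannot shift sideways or turn, only be pulled up.
- gate (a joint): How far the gate has been pulled up its duct stub, in m: 0 = fully down, as it starts. Only friction holds it: it begins to slip upward at about 33 N of pull. Up to 3 mm does no harm; at 8 mm it has come off its seat.
- adaptor_grip (a point): Centre of the spigot (upper tube) of the black plastic hose adaptor, on its axis: 36 mm diameter, 54 mm long (27 mm above and below this point), then a 14 mm tall cone widening to the cuff. Grip it from outside, from above. Its z axis points up along the tube. About 0.09 kg, 98 mm tall; seated, this point is 44 mm above the port's rim.
- adaptor_foot (a point): Centre of the adaptor's bottom edge, on its axis, 71 mm below adaptor_grip; above it the cuff, 57 mm diameter, 30 mm tall. Seated, it rests on the collar's floor, 27 mm below port_mouth. Two rubber lips, 20 and 10 mm below the rim, grip the cuff; they let go when the foot is within 5 mm of the rim.
- adaptor: The whole black adaptor (origin: its foot). A straight pull needs 60 to 100 N, so the gate comes up instead. Leaned about 0.1 rad (6 degrees) to one side, then the other, about a point on its axis 15 mm below the rim, while lifted with 10 to 20 N, it walks up about 3 mm a swing; leaning takes 1 to 2 N m. It can lean to about 0.2 rad.
- dust_port: The dust port: steel flange disc, 124 mm diameter, on the bench with the duct stub, carrying the blast gate. Its origin is on the bench top under the port's axis; axes as at port_mouth.
- screwdriver_c (a point): Bystander: middle of the yellow screwdriver, 200 mm long, lying beside the port; leave it.
- sanding_c (a point): Bystander: centre of the cork sanding block, 95 x 58 x 32 mm, beside the port; leave it.
- tape_c (a point): Bystander: centre of the yellow tape measure, 68 x 36 x 60 mm, beside the port; leave it.
- offcut_c (a point): Bystander: centre of the dark walnut offcut, 190 x 64 x 19 mm; leave it.
- coupler_c (a point): Bystander: centre of the grey plastic coupler ring, 68 mm diameter, 58 mm tall; leave it.
- glue_c (a point): Bystander: middle of the yellow glue bottle, 66 mm diameter, 178 mm tall; leave it.
- jar_c (a point): Bystander: middle of the glass screw jar, 72 mm diameter, 95 mm tall; leave it.

How it is judged (in metres and radians):
On the way, in this order (a step that is already met when the one before it is completed fails the run):
1. the gate is drawn wide open, the adaptor still seated (value of joint blade above 0.055 m and z of adaptor_foot in the frame of port_mouth below -0.02 m), for 0.1 s.
2. the gate is pushed fully home, the adaptor still seated (value of joint blade below 0.005 m and z of adaptor_foot in the frame of port_mouth below -0.02 m), for 0.2 s.
3. the adaptor is leaned over by 2.6 degrees or more, still in the port (value of joint blade below 0.005 m and angle between adaptor_foot's own z axis and vertical above 0.045 rad and z of adaptor_foot in the frame of port_mouth below -0.006 m), for 0.02 s.
4. it comes back upright, still in the port (value of joint blade below 0.005 m and angle between adaptor_foot's own z axis and vertical below 0.03 rad and z of adaptor_foot in the frame of port_mouth below -0.006 m), for 0.02 s.
5. it is leaned over again, still in the port (all of step 3), for 0.02 s.
At the end, for the whole second after the job is handed in: Still gripped and at rest, upright within 11 degrees, foot 6 to 60 mm above the port's rim and within 30 mm of its axis, touching no part of the port; blade within 5 mm of home; gate less than 8 mm up its duct; bystanders within 30 mm of where they lay (z of adaptor_foot in the frame of port_mouth between 0.006 and 0.06 m and horizontal distance between adaptor_foot and port_mouth below 0.03 m and angle between adaptor_foot's own z axis and vertical below 0.2 rad and contact force between the fingers and adaptor above 2 N and contact force between adaptor and dust_port below 0.3 N and linear speed of adaptor below 0.03 m/s and value of joint blade below 0.005 m and value of joint gate below 0.008 m and distance of each of screwdriver_c, sanding_c, tape_c, offcut_c, coupler_c, glue_c, jar_c from where it was at the start of the episode below 0.03 m); the arm keeps its last pose, push and grip.
It fails at once if the gate is pulled up off its duct by 8 mm or more (value of joint gate above 0.008 m).
It fails at once if a bystander is shifted by more than 30 mm (distance of any of screwdriver_c, sanding_c, tape_c, offcut_c, coupler_c, glue_c, jar_c from where it was at the start of the episode above 0.03 m).
It also fails if it takes over 58 s, if anything falls off the work surface, if the arm or the gripper's body presses on something with over 40 N, if the wrist force passes 120 N, or if a joint passes its speed limit or range.

ROBOT

A 7-joint arm with a two-finger parallel gripper is mounted at the origin on the work surface. World frame = base frame: x ahead of the robot, y to its left, z up, the work surface at z = 0. Lengths are in mm, angles in degrees, forces in N, time in s.
With the tool pointing down it reaches from about 400 to 850 mm from the base axis. Payload 4.5 kg.
Tool frame: the origin (TCP) lies at the very end of the fingers, on their centre line; the grasp point (between the pads) lies bot.tcp_to_grasp behind it (bot.tcp_to_grasp is the distance from the TCP to the grasp point, in mm); z points along the fingers, y is the line along which they close (so a half turn about z gives the same grasp; the last joint's range is limited). The gripper opens to 88 mm and grips with 3 to 60 N. Pads are 18 mm wide; open, the fingers measure 123 mm over their backs; the gripper's body (75 mm by 187 mm) begins 45 mm behind the grasp point.
Start: joints at [67.196, 39.483, -11.15, 89.685, 9.013, 51.709, -12.324], TCP at [261.597, -567.645, 238.743] pointing down, gripper open.
Joint ranges: [-172.22, 172.22], [-26.19, 119.32], [-84.43, 86.54], [7.71, 146.69], [-57.33, 237.33], [2.42, 119.75], [-152.13, 152.13]. Speed limits (degrees/s): [147.25, 147.25, 180, 180, 180, 180, 180].

INTERFACE

Orientations are given as [roll, pitch, yaw] about the fixed x, y, z axes, in that order (R = Rz(yaw) Ry(pitch) Rx(roll)).
In Python, from plant import bot gives the robot as it stands.
- The arm moves only by the tool apply_moves, never from a script. Its argument "increments" is text: rows parted by semicolons, each of 7 numbers parted by spaces: the opening, from 0 (shut) to 1 (fully open), then the shift along the tool's x, y, z each as a share of 10 cm, from -1 to 1, then the turn, a rotation vector about the tool's x, y, z each as a share of 0.5 rad, from -1 to 1. A call has 1 to 5 rows; each row shifts and turns the commanded pose from where the row before left it, along the tool's axes as they then stand; what a row does not reach is not made up. A row lasts 1/8 s, in which the tool goes at most 62.5 mm and 10.7 degrees, less where a joint would pass 70% of its speed; a pose out of reach is approached as far as the arm can. A call with a number of a shift or a turn outside -1 to 1 is refused whole. A call with a gripper value outside its range is refused whole. The fingers move at their own pace and stop on an object; "squeeze" is the grip in N (left out, the last holds). Time passes only in rows, so rows that do not move let the fingers close. It gives the time, the measured TCP pose, the force, the opening and the grip force at its end, in the units of the state.
- bot.read_state(): the state, without advancing time (a new reading comes with each control period).
- bot.read_camera(name): name is "scene" or "top" or "wrist"; returns the picture (400x640x3 uint8, red, green, blue); there is no depth.
- bot.camera_info(name): a dict with "K" (3x3 intrinsics, pixels), "distortion" ([k1, k2, p1, p2, k3] as OpenCV has them; the pictures are not rectified), "extrinsics" (4x4, takes a point from world to camera coordinates). Camera axes: x right, y up, looking along -z (the intrinsics and any distortion apply to the point x, -y, -z); pixel columns grow to the right and rows downward; lengths in mm; the calibration is good to about 2 mm. A picture is of the moment at which its call begins: read the wrist's pose just before it. camera_info takes no time and is no camera call; for the wrist camera it gives the pose at the moment of the call.
- bot.sign_off(): hands the job in; it is judged then, once.
The state is a dict: "clock": time; "joints": joint angles; "qvel": joint speeds; "joint_efforts": joint torques, N m; "position": TCP position; "tool_rot": TCP orientation; "contact_force": force on the tool from outside, world axes, zero at the start; "moment": the same for the moment, N m; "gripper_width": opening from 0.0 (shut) to 1.0 (fully open); "grip_force": force on a finger pad.
Only numpy, scipy, OpenCV 4.12 (cv2) and the standard library are available. Lean on these libraries where they do the work, as an engineer would, in place of code of your own. Each camera call takes 0.05 s, during which the arm holds its last target. There are 200 camera calls.

## Working session

There is one attempt and no reset: what is moved stays moved. The work goes in short steps, Python scripts to look and compute and a tool call to move; the robot and the scene stay as the last step left them, time stands still between calls to the robot, and variables do not carry over. Pictures are saved under pics/ and viewed, at most 10 in all, crops included, and the job is handed in when it is done.

Besides the shell and the picture viewer there is one more tool, called after "Request:" by a JSON object that holds its "api" and its "payload", one argument or row to a line. apply_moves: Moves the arm, as the interface text tells. Its arguments: {"type":"object","properties":{"increments":{"type":"string"},"squeeze":{"type":"number"}},"required":["increments"]}

```bash
mkdir -p pics; ls
python3 - <<'E'
from plant import bot
import cv2,numpy as np
s=bot.read_state();print(s, bot.tcp_to_grasp)
for n in ("scene","top"):
    im=bot.read_camera(n);cv2.imwrite(f"pics/{n}0.png",im[...,::-1]);c=bot.camera_info(n);print(n,c)
E
```

```text
pics
{'clock': 0.0, 'joints': array([ 67.19623145,  39.53205039, -11.14539538,  89.744409  ,
         9.0150019 ,  51.70871622, -12.32256773]), 'qvel': array([-0.01259535,  0.01612558, -0.05537313,  0.06020937, -0.05446294,
       -0.05901682, -0.0525723 ]), 'joint_efforts': array([ 2.45454485e-04, -5.27561152e+01, -1.26670003e+00, -1.53427595e+01,
       -5.25733782e-02,  6.36890967e-03,  1.71473575e-04]), 'position': array([ 261.25752477, -567.091041  ,  237.92477671]), 'tool_rot': array([-1.79897373e+02,  8.96862424e-03,  2.47488135e+01]), 'contact_force': array([-0.54857782, -0.24982718,  1.02430146]), 'moment': array([-0.03523087, -0.03400907, -0.00605634]), 'grip_force': 0.0, 'gripper_width': 0.9979664693094024} 18.700000000000003
scene {'K': array([[419.22254092,   0.        , 322.40571094],
       [  0.        , 419.22254092, 197.96058537],
       [  0.        ,   0.        ,   1.        ]]), 'distortion': array([-0.01974886,  0.        ,  0.        ,  0.        ,  0.        ]), 'extrinsics': array([[ 6.72321845e-01,  7.40171922e-01, -1.13517280e-02,
        -4.03255460e+02],
[... 166 characters left out ...]
03],
       [ 0.00000000e+00,  0.00000000e+00,  0.00000000e+00,
         1.00000000e+00]])}
top {'K': array([[501.2138184 ,   0.        , 321.38919739],
       [  0.        , 501.2138184 , 204.02712866],
       [  0.        ,   0.        ,   1.        ]]), 'distortion': array([-0.11215848,  0.        ,  0.        ,  0.        ,  0.        ]), 'extrinsics': array([[ 1.35723037e-02, -9.99903407e-01,  2.99495171e-03,
         2.21577123e+01],
       [ 9.80179486e-01,  1.38965089e-02,  1.97623536e-01,
        -5.78693409e+02],
       [-1.97646066e-01,  2.53383573e-04,  9.80273415e-01,
        -1.78001736e+03],
       [ 0.00000000e+00,  0.00000000e+00,  0.00000000e+00,
         1.00000000e+00]])}
```

View pics/scene0.png

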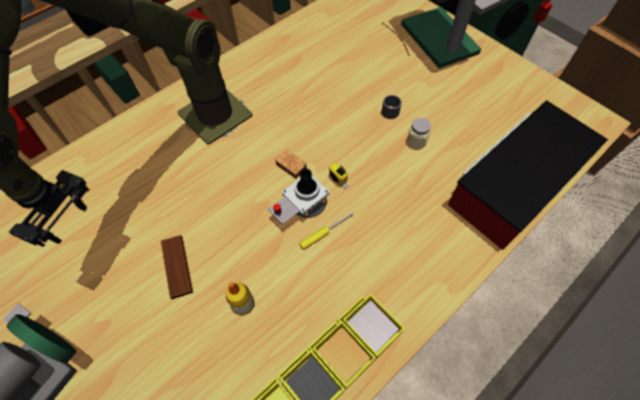

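View pics/top0.png

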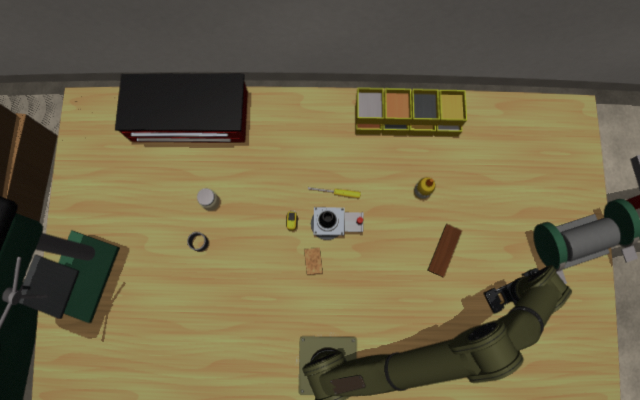

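The scene view shows the knob at about (278,208) and the adaptor at about (307,183). The top view has the knob at (361,219) and the adaptor at (328,220). I'll triangulate both.

```bash
cat > h.py <<'E'
import cv2,numpy as np
from plant import bot
def ray(c,p):
    u=cv2.undistortPoints(np.array([[p]],float),c["K"],c["distortion"])[0,0]
    E=c["extrinsics"];R=E[:3,:3]
    return -R.T@E[:3,3], R.T@np.array([u[0],-u[1],-1.])
def plane(c,p,z):
    o,d=ray(c,p);return o+d*(z-o[2])/d[2]
def tri(c1,p1,c2,p2):
    (a,d),(b,e)=ray(c1,p1),ray(c2,p2)
    t=np.linalg.lstsq(np.c_[d,-e],b-a,rcond=None)[0]
    return (a+d*t[0]+b+e*t[1])/2, np.linalg.norm(a+d*t[0]-b-e*t[1])
def proj(c,P):
    E=c["extrinsics"];q=E[:3,:3]@np.asarray(P,float)+E[:3,3]
    return cv2.projectPoints(np.array([[q[0],-q[1],-q[2]]]),np.zeros(3),np.zeros(3),c["K"],c["distortion"])[0].ravel()
def red(im):
    h=cv2.cvtColor(im,cv2.COLOR_RGB2HSV)
    return (((h[...,0]<8)|(h[...,0]>172))&(h[...,1]>140)&(h[...,2]>70)).astype(np.uint8)
def blob(m,near,r):
    n,l,s,c=cv2.connectedComponentsWithStats(m)
    k=[i for i in range(1,n) if np.hypot(*(c[i]-near))<r]
    i=max(k,key=lambda i:s[i,4]);return c[i],s[i]
E
python3 - <<'E'
from h import *
I={n:cv2.imread(f"pics/{n}0.png")[...,::-1].copy() for n in("scene","top")}
C={n:bot.camera_info(n) for n in I}
ks,s1=blob(red(I["scene"]),(278,208),15);kt,s2=blob(red(I["top"]),(361,219),12)
print(ks,s1,kt,s2);print("knob",tri(C["scene"],ks,C["top"],kt),plane(C["top"],kt,100))
for n,p in(("scene",(307,185)),("top",(328,220))):
    m=(I[n].max(2)<60).astype(np.uint8);c,s=blob(m,p,15);print(n,c,s,plane(C[n],c,140))
print(plane(C["top"],(310,189),10),plane(C["top"],(345,193),10),plane(C["top"],(314,261),32),plane(C["top"],(291,221),60))
h=[cv2.resize(I["scene"][130:270,230:370],(560,560),interpolation=cv2.INTER_CUBIC)]
cv2.imwrite("pics/crop0.png",h[0][...,::-1])
print(bot.camera_info("wrist"))
E
```

```text
[276.475 207.05 ] [273 204   7   7  40] [359.5        220.21428571] [357 218   6   6  28]
knob (array([ 513.53962113, -105.91323697,   98.07121349]), np.float64(1.2091107051121968)) [ 512.93426798 -106.2995352   100.        ]
scene [305.39296188 181.80058651] [288 168  28  26 341] [526.49302586   0.57619859 140.        ]
top [326.97272727 219.29090909] [319 211  17  17 220] [507.86091313  10.04977302 140.        ]
[645.38603744  74.08414087  10.        ] [631.75883387 -58.54332476  10.        ] [371.55959753  54.20355541  32.        ] [513.31241055 139.88525368  60.        ]
{'K': array([[317.08004333,   0.        , 317.53139295],
       [  0.        , 317.08004333, 203.9346173 ],
       [  0.        ,   0.        ,   1.        ]]), 'distortion': array([-0.03512918,  0.        ,  0.        ,  0.        ,  0.        ]), 'extrinsics': array([[ 4.18899788e-01, -9.08030316e-01, -1.97826175e-03,
        -6.23680208e+02],
       [ 8.70476106e-01,  4.02193158e-01, -2.83746386e-01,
         3.96117217e+01],
       [ 2.58445964e-01,  1.17139271e-01,  9.58897322e-01,
        -3.89073955e+02],
       [ 0.00000000e+00,  0.00000000e+00,  0.00000000e+00,
         1.00000000e+00]])}
```

View pics/crop0.png

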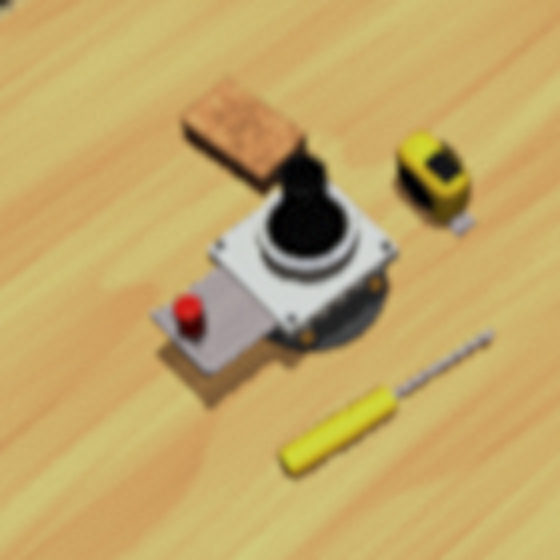

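The crop shows the knob at about crop (188,315), with the blade extending down-left from the gate. The cuff and spigot are at about (305,200). Next I'll move the wrist camera over it.

```bash
cat >> h.py <<'E'
from scipy.spatial.transform import Rotation as Ro
def rows(P,yaw,n,op=1,p0=None,r0=None):
    "straight rows from the measured (or given) pose to P with tool down at yaw"
    s=bot.read_state();p=np.array(s["position"] if p0 is None else p0,float)
    R=Ro.from_euler("xyz",s["tool_rot"] if r0 is None else r0,degrees=True);T=Ro.from_euler("xyz",[180,0,yaw],degrees=True)
    w=(R.inv()*T).as_rotvec()/n;d=(np.array(P,float)-p)/n;out=[]
    for i in range(n):
        out.append(f"{op:g} "+" ".join(f"{v:.3f}" for v in np.r_[R.inv().apply(d)/100,w/.5]));R=R*Ro.from_rotvec(w)
    print(f"max row {np.linalg.norm(d):.1f}mm {np.degrees(np.linalg.norm(w)):.1f}deg");print("; ".join(out))
E
python3 -c "
from h import *
rows((511,-45,300),90,12)"
```

```text
max row 48.5mm 5.4deg
1 0.371 -0.308 -0.051 -0.000 -0.000 -0.190; 1 0.399 -0.272 -0.051 -0.000 -0.000 -0.190; 1 0.423 -0.233 -0.051 -0.000 -0.000 -0.190; 1 0.443 -0.192 -0.051 -0.000 -0.000 -0.190; 1 0.459 -0.149 -0.051 -0.000 -0.000 -0.190; 1 0.471 -0.105 -0.051 -0.000 -0.000 -0.190; 1 0.479 -0.059 -0.052 -0.000 -0.000 -0.190; 1 0.482 -0.014 -0.052 -0.000 -0.000 -0.190; 1 0.481 0.032 -0.052 -0.000 -0.000 -0.190; 1 0.476 0.077 -0.052 -0.000 -0.000 -0.190; 1 0.467 0.122 -0.052 -0.000 -0.000 -0.190; 1 0.453 0.166 -0.052 -0.000 -0.000 -0.190
```

Request:
{"api": "apply_moves", "payload": {
  "increments": "1 0.37 -0.31 -0.05 0 0 -0.19; 1 0.40 -0.27 -0.05 0 0 -0.19; 1 0.42 -0.23 -0.05 0 0 -0.19; 1 0.44 -0.19 -0.05 0 0 -0.19; 1 0.46 -0.15 -0.05 0 0 -0.19"
}}

```text
clock: 0.72
position: [365.8, -348.9, 263.7]
tool_rot: [-180.0, 0.0, 52.1]
contact_force: [-0.2, 0.7, 0.1]
gripper_width: 0.997
grip_force: 0.0
```

Request:
{"api": "apply_moves", "payload": {
  "increments": "1 0.47 -0.10 -0.05 0 0 -0.19; 1 0.48 -0.06 -0.05 0 0 -0.19; 1 0.48 -0.01 -0.05 0 0 -0.19; 1 0.48 0.03 -0.05 0 0 -0.19; 1 0.48 0.08 -0.05 0 0 -0.19"
}}

```text
clock: 1.35
position: [470.3, -131.8, 288.7]
tool_rot: [-180.0, 0.0, 79.3]
contact_force: [0.8, 0.0, 0.2]
gripper_width: 0.998
grip_force: 0.0
```

Request:
{"api": "apply_moves", "payload": {
  "increments": "1 0.47 0.12 -0.05 0 0 -0.19; 1 0.45 0.17 -0.05 0 0 -0.19; 1 0 0 0 0 0 0; 1 0 0 0 0 0 0"
}}

```text
clock: 1.85
position: [511.1, -47.0, 298.2]
tool_rot: [-179.9, 0.1, 90.0]
contact_force: [0.5, -0.3, -0.4]
gripper_width: 0.998
grip_force: 0.0
```

Run:
```python
from h import *
s=bot.read_state();print(s["position"],s["tool_rot"],s["clock"],s["contact_force"])
c=bot.camera_info("wrist");im=bot.read_camera("wrist");cv2.imwrite("pics/w1.png",im[...,::-1]);np.savez("w1.npz",**c)
```

```text
[511.08290892 -46.9574152  298.19944295] [-1.79907073e+02  6.10397817e-02  8.99957534e+01] 1.85 [ 0.49073669 -0.27070385 -0.41020131]
```

View pics/w1.png

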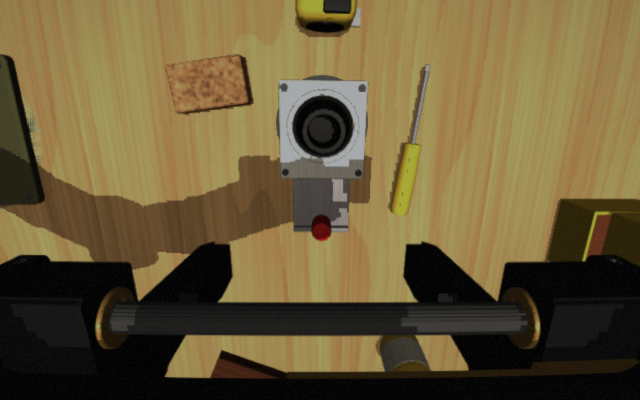

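The gate body corners are at about (279,80), (367,80), (281,178) and (366,178), with the collar at (322,128) and the knob at (321,228). The blade runs nearly along -y. The open fingers are in view below.

Run:
```python
from h import *
c=dict(np.load("w1.npz"));im=cv2.imread("pics/w1.png")[...,::-1].copy()
for p in((279,80),(367,80),(281,178),(366,178)): print(plane(c,p,70).round(1))
k,s=blob(red(im),(321,228),15);print("knob",k,s,plane(c,k,98).round(1))
ct=bot.camera_info("top");print("knob tri",tri(c,k,ct,(359.5,220.2)))
# screws (dark) and adaptor dark blob
g=im.max(2);m=(g<75).astype(np.uint8)
n,l,st,ce=cv2.connectedComponentsWithStats(m)
for i in range(1,n):
    if 270<ce[i][0]<375 and 75<ce[i][1]<185 and st[i,4]>5: print(ce[i].round(1),st[i],plane(c,ce[i],70).round(1))
a=cv2.resize(im[60:250,250:400],(600,760),interpolation=cv2.INTER_CUBIC)[:600];cv2.imwrite("pics/w1c.png",a[...,::-1])
```

```text
[467.4  58.8  70. ]
[564.8  58.8  70. ]
[466.2 -51.8  70. ]
[568.2 -51.7  70. ]
knob [321.06995885 231.55144033] [312 223  19  18 243] [ 514.3 -109.5   98. ]
knob tri (array([ 513.2760722 , -106.48010341,  104.18016078]), np.float64(2.2000694935458025))
[323.5  77.6] [308  76  31   4  66] [516.6  61.2  70. ]
[283.5  86.9] [281  85   6   5  24] [472.2  51.5  70. ]
[361.7  88.1] [359  86   6   5  22] [559.2  50.3  70. ]
[322.5 126. ] [ 293   95   60   63 2925] [515.7   9.   70. ]
[277.6 125.8] [277 117   2  19  21] [464.2   9.3  70. ]
[285.  171.9] [282 169   7   7  36] [471.3 -44.4  70. ]
[357.9 172.6] [355 170   7   7  38] [558.3 -45.2  70. ]
[318.6 184.1] [318 182   2   5   7] [511.3 -59.3  70. ]
```

View pics/w1c.png

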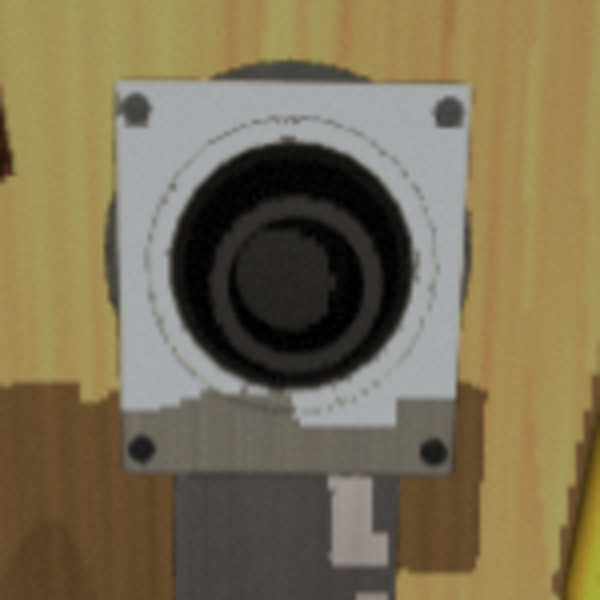

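Run:
```python
from h import *
c=dict(np.load("w1.npz"))
print("spigot top",plane(c,(324,130.3),168),"rim",plane(c,(323.2,126.2),97))
print("knob top",plane(c,(321,228),115))
rows((514,-107.5,180),90,3)
```

```text
spigot top [515.83796812   9.94481597 168.        ] rim [516.16686579  10.02825839  97.        ]
knob top [514.05181354 -98.59738681 115.        ]
max row 44.2mm 0.0deg
1 -0.199 0.011 0.394 -0.001 0.001 -0.001; 1 -0.199 0.011 0.394 -0.001 0.001 -0.001; 1 -0.199 0.011 0.394 -0.001 0.001 -0.001
```

Request:
{"api": "apply_moves", "payload": {
  "increments": "1 -0.20 0.01 0.40 0 0 0; 1 -0.20 0.01 0.40 0 0 0; 1 -0.20 0.01 0.40 0 0 0; 1 0 0 0.25 0 0 0; 1 0 0 0.25 0 0 0"
}}

```text
clock: 2.52
position: [513.7, -108.5, 127.5]
tool_rot: [-179.9, 0.1, 89.8]
contact_force: [0.1, -0.2, 0.3]
gripper_width: 1.002
grip_force: 0.0
```

Run:
```python
from h import *
s=bot.read_state();print(s["position"],s["tool_rot"])
c=bot.camera_info("wrist");im=bot.read_camera("wrist")
k,st=blob(red(im),(320,300),90);print(k,st,plane(c,k,97))
cv2.imwrite("pics/w2.png",im[...,::-1])
```

```text
[ 513.72353405 -108.48578341  127.51207286] [-1.79921165e+02  6.51108220e-02  8.98230961e+01]
[319.38545817 240.8187251 ] [ 301  224   38   35 1004] [ 514.41442495 -110.27402848   97.        ]
```

View pics/w2.png

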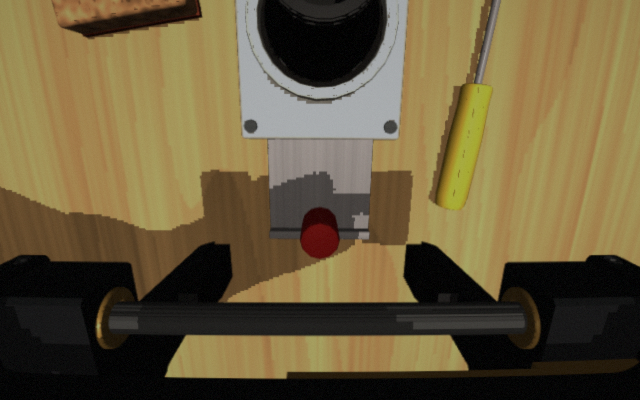

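The knob top is at about (320,240), with the front screws at (250,126) and (390,127). The knob is centred between the fingers. Its apparent size suggests its height may be lower than I assumed, so I'll check by triangulating from the two wrist views.

Run:
```python
from h import *
c1=dict(np.load("w1.npz"));c2=bot.camera_info("wrist")
im=cv2.imread("pics/w2.png")[...,::-1].copy();m=(im.max(2)<90).astype(np.uint8)
for p1,q in(((285,171.9),(250,126)),((357.9,172.6),(390,127))):
    k,_=blob(m,q,6);print(k,tri(c1,p1,c2,k))
print("knob",tri(c1,(321.07,231.55),c2,(319.4,240.8)))
for z in(80,97,111,115):print(plane(c2,(320,239.5),z))
cs=bot.camera_info("scene");print(tri(cs,(276.475,207.05),c2,(319.4,240.8)))
print(bot.read_state()["position"])
```

```text
[250.39837398 125.58536585] (array([471.77399718, -43.24307218,  76.94934209]), np.float64(0.5629666538252119))
[389.84 126.64] (array([557.74977679, -45.25959522,  66.11754839]), np.float64(2.2799823918800746))
knob (array([ 513.49786869, -114.23995259,   84.97929191]), np.float64(1.9477669888539688))
[ 512.96040974 -115.09507624   80.        ]
[ 512.95721967 -107.93419417   97.        ]
[ 512.95459255 -102.03699717  111.        ]
[ 512.95384195 -100.35208374  115.        ]
(array([ 513.6395077 , -106.56935272,  100.10576449]), np.float64(2.607772617237749))
[ 512.03798248 -108.06873342  125.06970233]
```

Request:
{"api": "apply_moves", "payload": {
  "increments": "1 0.02 0.01 0.16 0 0 0; 1 0 0 0.15 0 0 0; 1 0 0 0.15 0 0 0; 1 0 0 0 0 0 0"
}}

```text
clock: 3.08
position: [515.1, -104.0, 81.7]
tool_rot: [-179.9, 0.0, 90.1]
contact_force: [-0.5, 0.3, -0.1]
gripper_width: 0.999
grip_force: 0.0
```

Run:
```python
from h import *
s=bot.read_state();print(s["position"],s["tool_rot"])
im=bot.read_camera("wrist");c=bot.camera_info("wrist")
k,st=blob(red(im),(320,300),120);print(k,st,plane(c,k,97))
cv2.imwrite("pics/w3.png",im[150:350,200:440,::-1])
```

```text
[ 515.13810501 -103.99209782   81.72527918] [-1.79886123e+02  1.06130728e-02  9.00720114e+01]
[316.42710796 287.69661151] [ 292  270   50   32 1269] [ 514.79613638 -110.11569898   97.        ]
```

View pics/w3.png

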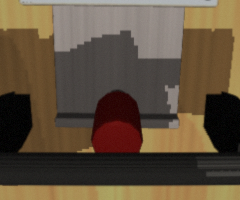

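Run:
```python
from h import *
c=bot.camera_info("wrist");print(bot.read_state()["position"])
for z in(40,45,50,55,60,65,70): print(z,plane(c,(316,241),z)[1]-11.5,plane(c,(316,272),z+48)[1]-11.5,plane(c,(316,269),z+6)[1]+12)
im=cv2.imread("pics/w3.png");print(im[85:150:3,116].tolist())
```

```text
[ 515.62811914 -103.95869147   82.37508803]
40 -122.37133624922345 -118.33744395444401 -115.56560051006383
45 -120.23934796540001 -115.61618827469088 -112.90305350635566
50 -118.10735968157657 -112.89493259493776 -110.2405065026475
55 -115.97537139775312 -110.17367691518464 -107.57795949893934
60 -113.84338311392966 -107.45242123543152 -104.91541249523118
65 -111.71139483010622 -104.7311655556784 -102.25286549152301
70 -109.57940654628277 -102.00990987592527 -99.59031848781484
[[68, 72, 78], [67, 71, 75], [16, 18, 39], [2, 2, 39], [4, 4, 43], [4, 8, 43], [6, 6, 44], [2, 2, 41], [5, 9, 44], [4, 3, 44], [7, 7, 44], [3, 7, 50], [13, 16, 94], [20, 24, 105], [11, 13, 97], [14, 14, 98], [12, 16, 96], [13, 15, 95], [11, 15, 95], [12, 13, 93], [7, 12, 92], [14, 17, 94]]
```

Request:
{"api": "apply_moves", "payload": {
  "increments": "1 -0.04 0 0.03 0 0 0; 0 0 0 0 0 0 0; 0 0 0 0 0 0 0; 0 0 0 0 0 0 0; 0 0 0 0 0 0 0",
  "squeeze": 40
}}

```text
clock: 3.75
position: [515.9, -108.0, 79.8]
tool_rot: [180.0, -0.0, 90.1]
contact_force: [0.4, -0.2, -0.5]
gripper_width: 0.568
grip_force: 0.0
```

Request:
{"api": "apply_moves", "payload": {
  "increments": "0 0 0 0 0 0 0; 0 0 0 0 0 0 0; 0 0 0 0 0 0 0; 0 0 0 0 0 0 0; 0 0 0 0 0 0 0"
}}

```text
clock: 4.38
position: [515.0, -108.1, 79.7]
tool_rot: [-179.9, 0.0, 90.1]
contact_force: [-4.0, 0.1, 2.6]
gripper_width: 0.248
grip_force: 40.0
```

Request:
{"api": "apply_moves", "payload": {
  "increments": "0 -0.1 0 0 0 0 0; 0 -0.1 0 0 0 0 0; 0 -0.1 0 0 0 0 0; 0 -0.05 0 0 0 0 0; 0 0 0 0 0 0 0"
}}

```text
clock: 5.0
position: [514.7, -143.2, 79.6]
tool_rot: [-179.9, -0.0, 90.0]
contact_force: [-4.0, 2.1, 3.0]
gripper_width: 0.251
grip_force: 40.0
```

Request:
{"api": "apply_moves", "payload": {
  "increments": "0 -0.05 0 0 0 0 0; 0 -0.04 0 0 0 0 0; 0 -0.02 0 0 0 0 0; 0 0 0 0 0 0 0"
}}

```text
clock: 5.5
position: [514.6, -152.4, 79.5]
tool_rot: [-179.9, -0.1, 90.1]
contact_force: [-4.8, 4.0, 4.0]
gripper_width: 0.252
grip_force: 40.0
```

Request:
{"api": "apply_moves", "payload": {
  "increments": "0 -0.02 0 0 0 0 0; 0 -0.02 0 0 0 0 0; 0 0 0 0 0 0 0"
}}

```text
clock: 5.88
position: [514.7, -152.5, 79.4]
tool_rot: [-179.9, -0.4, 90.3]
contact_force: [-6.0, 11.6, 3.5]
gripper_width: 0.248
grip_force: 40.0
```

Request:
{"api": "apply_moves", "payload": {
  "increments": "0 -0.02 0 0 0 0 0; 0 -0.01 0 0 0 0 0; 0 0 0 0 0 0 0"
}}

```text
clock: 6.25
position: [514.7, -152.6, 79.4]
tool_rot: [-179.9, -0.6, 90.4]
contact_force: [-7.3, 16.3, 4.1]
gripper_width: 0.247
grip_force: 40.0
```

Run:
```python
from h import *
s=bot.read_state();print(s["position"],s["contact_force"])
for n in ("top","scene"):
    im=bot.read_camera(n);c=bot.camera_info(n);k,st=blob(red(im),(375,219) if n=="top" else (262,218),14);print(n,k,st,plane(c,k,100))
```

```text
[ 514.66732904 -152.63083163   79.36611816] [-7.30112111 16.30130467  4.14394747]Traceback (most recent call last):
  File "<stdin>", line 4, in <module>
  File "h.py", line 22, in blob
    i=max(k,key=lambda i:s[i,4]);return c[i],s[i]
ValueError: max() iterable argument is empty
```

Request:
{"api": "apply_moves", "payload": {
  "increments": "0 0.1 0 0 0 0 0; 0 0.1 0 0 0 0 0; 0 0.1 0 0 0 0 0; 0 0.1 0 0 0 0 0; 0 0.1 0 0 0 0 0"
}}

```text
clock: 6.92
position: [514.9, -113.0, 79.6]
tool_rot: [-179.9, 0.2, 89.9]
contact_force: [-4.5, -4.0, 3.8]
gripper_width: 0.25
grip_force: 40.0
```

Request:
{"api": "apply_moves", "payload": {
  "increments": "0 0.06 0 0 0 0 0; 0 0.04 0 0 0 0 0; 0 0.04 0 0 0 0 0; 0 0.02 0 0 0 0 0; 0 0 0 0 0 0 0"
}}

```text
clock: 7.55
position: [515.1, -98.2, 79.7]
tool_rot: [-179.9, 0.2, 89.9]
contact_force: [-4.0, -5.8, 4.0]
gripper_width: 0.25
grip_force: 40.0
```

Request:
{"api": "apply_moves", "payload": {
  "increments": "0 0.03 0 0 0 0 0; 0 0.03 0 0 0 0 0; 0 0.02 0 0 0 0 0; 0 0.02 0 0 0 0 0; 0 0 0 0 0 0 0"
}}

```text
clock: 8.18
position: [515.1, -91.9, 79.8]
tool_rot: [-179.9, 0.5, 89.7]
contact_force: [-3.4, -13.7, 4.0]
gripper_width: 0.248
grip_force: 40.0
```

Request:
{"api": "apply_moves", "payload": {
  "increments": "0 0.02 0 0 0 0 0; 0 0.01 0 0 0 0 0; 0 0 0 0 0 0 0"
}}

```text
clock: 8.55
position: [515.1, -91.8, 79.8]
tool_rot: [-179.9, 0.7, 89.6]
contact_force: [-2.8, -18.9, 3.1]
gripper_width: 0.247
grip_force: 40.0
```

The blade is home against its stop. I'll unload, release and rise.

Request:
{"api": "apply_moves", "payload": {
  "increments": "0 -0.06 0 0 0 0 0; 1 0 0 0 0 0 0; 1 0 0 0 0 0 0; 1 0 0 0 0 0 0; 1 0 0 0 0 0 0"
}}

```text
clock: 9.18
position: [516.3, -87.4, 79.7]
tool_rot: [180.0, -0.0, 90.1]
contact_force: [-1.3, -0.3, 0.4]
gripper_width: 0.677
grip_force: 0.0
```

Request:
{"api": "apply_moves", "payload": {
  "increments": "1 0 0 -0.3 0 0 0; 1 0 0 -0.5 0 0 0; 1 0 0 -0.5 0 0 0; 1 0.2 0 -0.3 0 0 0; 1 0 0 0 0 0 0"
}}

```text
clock: 9.8
position: [517.5, -66.1, 242.0]
tool_rot: [179.7, -0.0, 90.2]
contact_force: [-0.1, -0.3, -0.1]
gripper_width: 0.997
grip_force: 0.0
```

Run:
```python
from h import *
s=bot.read_state();print(s["position"],s["tool_rot"],s["clock"],s["contact_force"])
c=bot.camera_info("wrist");im=bot.read_camera("wrist");np.savez("w4.npz",**c)
k,st=blob(red(im),(320,220),60);print("knob",k,st,plane(c,k,97))
a=im[20:270,220:420];cv2.imwrite("pics/w4.png",cv2.resize(a,None,fx=2.4,fy=2.4,interpolation=cv2.INTER_CUBIC)[...,::-1])
```

```text
[517.4820219  -66.14629574 242.02698303] [ 1.79667221e+02 -4.06380416e-02  9.02135343e+01] 9.8 [-0.08955067 -0.29777408 -0.09879478]
knob [313.72972973 218.86216216] [303 209  23  21 370] [514.21473099 -93.54127752  97.        ]
```

View pics/w4.png

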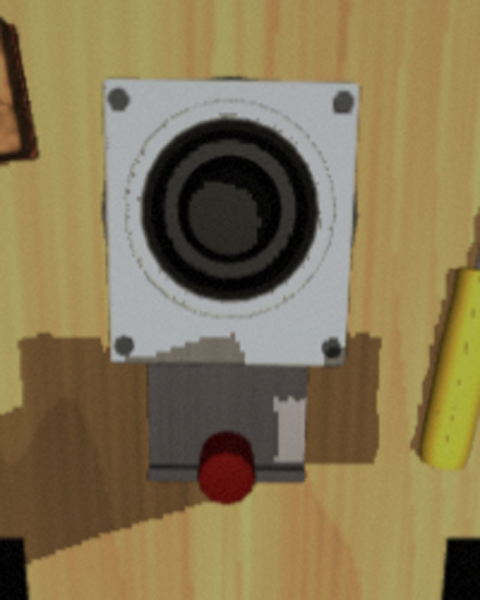

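The view shows the spigot ring centred at about full-frame (315.6,107.3) and the rim at (315.8,106.5). The knob, at (314,219), is home.

Run:
```python
from h import *
c=dict(np.load("w4.npz"));print(plane(c,(315.6,107.3),168),plane(c,(315.8,106.5),97))
rows((516,9,215),89.7,3)
```

```text
[515.87622705   9.16526209 168.        ] [515.94371109  10.62395279  97.        ]
max row 26.9mm 0.2deg
1 0.255 -0.000 0.084 0.001 0.000 0.005; 1 0.255 -0.001 0.084 0.001 0.000 0.005; 1 0.255 -0.001 0.084 0.001 0.000 0.005
```

Request:
{"api": "apply_moves", "payload": {
  "increments": "1 0.25 -0.01 0 0 0 0; 1 0.25 0 0.05 0 0 0; 1 0.26 0 0.1 0 0 0; 1 0 0 0.25 0 0 0; 1 0 0 0.25 0 0 0"
}}

```text
clock: 10.48
position: [513.7, 7.3, 172.4]
tool_rot: [-179.8, 0.1, 90.1]
contact_force: [-0.3, -0.6, 0.8]
gripper_width: 1.002
grip_force: 0.0
```

Request:
{"api": "apply_moves", "payload": {
  "increments": "1 0 0 0.25 0 0 0; 1 0 0 0.2 0 0 0; 1 0 0 0.08 0 0 0; 1 0 0 0 0 0 0; 1 0 0 0 0 0 0"
}}

```text
clock: 11.1
position: [515.0, 7.9, 122.1]
tool_rot: [180.0, 0.0, 90.0]
contact_force: [-0.3, 0.5, 0.4]
gripper_width: 1.002
grip_force: 0.0
```

Request:
{"api": "apply_moves", "payload": {
  "increments": "0 0.01 0.01 0 0 0 0; 0 0 0 0 0 0 0; 0 0 0 0 0 0 0; 0 0 0 0 0 0 0; 0 0 0 0 0 0 0",
  "squeeze": 60
}}

```text
clock: 11.72
position: [515.7, 9.0, 121.7]
tool_rot: [180.0, 0.0, 90.1]
contact_force: [-0.4, 0.1, 0.4]
gripper_width: 0.46
grip_force: 0.0
```

Request:
{"api": "apply_moves", "payload": {
  "increments": "0 0 0 0 0 0 0; 0 0 0 0 0 0 0; 0 0 0 0 0 0 0"
}}

```text
clock: 12.1
position: [516.1, 9.0, 121.7]
tool_rot: [180.0, -0.0, 90.1]
contact_force: [1.5, 0.2, -1.3]
gripper_width: 0.398
grip_force: 60.0
```

Run:
```python
from h import *
s=bot.read_state();print(s["position"],s["tool_rot"],s["contact_force"],s["moment"],s["gripper_width"],s["grip_force"])
```

```text
[516.08659309   8.98832821 121.72816259] [ 1.79961874e+02 -4.26639571e-03  9.00530821e+01] [ 1.49164081  0.19680088 -1.2944341 ] [-0.02677159 -0.36694908 -0.02892149] 0.39776636196528536 59.99947238713503
```

Request:
{"api": "apply_moves", "payload": {
  "increments": "0 0 0 -0.03 0 0 0; 0 0 0 0 0 0 0"
}}

```text
clock: 12.35
position: [515.9, 9.0, 122.4]
tool_rot: [-179.9, -0.1, 90.1]
contact_force: [5.9, 0.2, -25.0]
gripper_width: 0.396
grip_force: 60.0
```

Request:
{"api": "apply_moves", "payload": {
  "increments": "0 0 0.02 0 0.1 0 0; 0 0 0.02 0 0.1 0 0; 0 0 0 0 0 0 0"
}}

```text
clock: 12.72
position: [520.8, 8.9, 124.6]
tool_rot: [-174.4, -0.0, 90.0]
contact_force: [3.4, -0.5, -0.3]
gripper_width: 0.395
grip_force: 60.0
```

Request:
{"api": "apply_moves", "payload": {
  "increments": "0 0 -0.02 -0.005 -0.1 0 0; 0 0 -0.02 -0.005 -0.1 0 0; 0 0 -0.02 -0.005 -0.1 0 0; 0 0 -0.02 -0.005 -0.1 0 0; 0 0 0 0 0 0 0"
}}

```text
clock: 13.35
position: [510.9, 9.1, 126.9]
tool_rot: [174.2, 0.0, 90.1]
contact_force: [0.5, 1.9, -1.6]
gripper_width: 0.394
grip_force: 60.0
```

Request:
{"api": "apply_moves", "payload": {
  "increments": "0 0 0.02 -0.007 0.1 0 0; 0 0 0.02 -0.007 0.1 0 0; 0 0 0.02 -0.007 0.1 0 0; 0 0 0.02 -0.007 0.1 0 0; 0 0 0 0 0 0 0"
}}

```text
clock: 13.98
position: [520.2, 9.0, 129.7]
tool_rot: [-174.3, -0.0, 90.0]
contact_force: [2.5, -0.2, -1.1]
gripper_width: 0.394
grip_force: 60.0
```

Request:
{"api": "apply_moves", "payload": {
  "increments": "0 0 -0.02 -0.007 -0.1 0 0; 0 0 -0.02 -0.007 -0.1 0 0; 0 0 -0.02 -0.007 -0.1 0 0; 0 0 -0.02 -0.007 -0.1 0 0; 0 0 0 0 0 0 0"
}}

```text
clock: 14.6
position: [511.1, 9.1, 133.9]
tool_rot: [174.2, 0.0, 90.1]
contact_force: [-0.8, -0.9, 9.3]
gripper_width: 0.395
grip_force: 60.0
```

Run:
```python
from h import *
im=bot.read_camera("scene");cv2.imwrite("pics/s2.png",cv2.resize(im[140:250,240:370],(780,600)[:2],interpolation=cv2.INTER_CUBIC)[...,::-1])
```

```text
(no output)
```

View pics/s2.png

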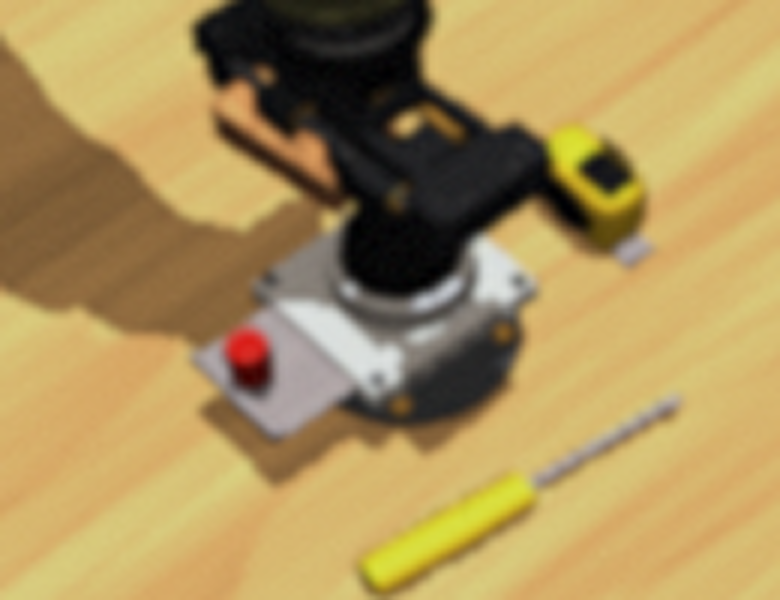

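The gate still looks seated, the knob is home, and the cuff is rising out of the collar. I'll keep rocking.

Request:
{"api": "apply_moves", "payload": {
  "increments": "0 0 0.02 -0.006 0.1 0 0; 0 0 0.02 -0.006 0.1 0 0; 0 0 0.02 -0.007 0.1 0 0; 0 0 0.02 -0.007 0.1 0 0; 0 0 0 0 0 0 0"
}}

```text
clock: 15.28
position: [520.5, 9.0, 135.6]
tool_rot: [-174.3, -0.0, 90.0]
contact_force: [3.5, -0.1, -2.3]
gripper_width: 0.397
grip_force: 60.0
```

Request:
{"api": "apply_moves", "payload": {
  "increments": "0 0 -0.02 -0.007 -0.1 0 0; 0 0 -0.02 -0.007 -0.1 0 0; 0 0 -0.02 -0.007 -0.1 0 0; 0 0 -0.02 -0.007 -0.1 0 0; 0 0 0 0 0 0 0"
}}

```text
clock: 15.9
position: [510.7, 9.4, 139.1]
tool_rot: [174.3, 0.0, 90.1]
contact_force: [0.7, -0.5, 0.8]
gripper_width: 0.397
grip_force: 60.0
```

Request:
{"api": "apply_moves", "payload": {
  "increments": "0 0 0.025 -0.007 0.1 0 0; 0 0 0.025 -0.007 0.1 0 0; 0 0 0.025 -0.007 0.1 0 0; 0 0 0.025 -0.007 0.1 0 0; 0 0 0 0 0 0 0"
}}

```text
clock: 16.52
position: [520.1, 9.0, 141.8]
tool_rot: [-174.0, -0.0, 90.0]
contact_force: [-2.0, -0.6, 3.9]
gripper_width: 0.398
grip_force: 60.0
```

Request:
{"api": "apply_moves", "payload": {
  "increments": "0 0 -0.02 -0.007 -0.1 0 0; 0 0 -0.02 -0.007 -0.1 0 0; 0 0 -0.025 -0.007 -0.1 0 0; 0 0 -0.025 -0.007 -0.1 0 0; 0 0 0 0 0 0 0"
}}

```text
clock: 17.15
position: [511.4, 9.2, 144.8]
tool_rot: [174.4, 0.0, 90.1]
contact_force: [-0.3, -0.1, -1.0]
gripper_width: 0.394
grip_force: 60.0
```

Request:
{"api": "apply_moves", "payload": {
  "increments": "0 0 0.02 -0.007 0.1 0 0; 0 0 0.025 -0.007 0.1 0 0; 0 0 0 -0.01 0 0 0; 0 0 0 0 0 0 0"
}}

```text
clock: 17.65
position: [516.7, 8.9, 147.2]
tool_rot: [-180.0, -0.0, 90.0]
contact_force: [0.1, 0.6, -0.8]
gripper_width: 0.395
grip_force: 60.0
```

Request:
{"api": "apply_moves", "payload": {
  "increments": "0 0 0 -0.02 0 0 0; 0 0 0 -0.02 0 0 0"
}}

```text
clock: 17.9
position: [516.8, 9.0, 151.5]
tool_rot: [-180.0, 0.0, 90.1]
contact_force: [0.6, -0.4, -1.3]
gripper_width: 0.397
grip_force: 60.0
```

Request:
{"api": "apply_moves", "payload": {
  "increments": "0 0 0 -0.05 0 0 0; 0 0 0 -0.06 0 0 0; 0 0 0 -0.06 0 0 0; 0 0 0 -0.03 0 0 0; 0 0 0 0 0 0 0"
}}

```text
clock: 18.52
position: [517.4, 9.0, 171.6]
tool_rot: [180.0, 0.0, 90.1]
contact_force: [0.6, 0.3, -1.4]
gripper_width: 0.399
grip_force: 60.0
```

Request:
{"api": "apply_moves", "payload": {
  "increments": "0 0 0 -0.02 0 0 0; 0 0 0 0 0 0 0; 0 0 0 0 0 0 0"
}}

```text
clock: 18.9
position: [517.1, 9.0, 173.2]
tool_rot: [-180.0, 0.0, 90.1]
contact_force: [-0.0, -0.0, -1.5]
gripper_width: 0.395
grip_force: 60.0
```

Run:
```python
from h import *
s=bot.read_state();print(s["position"],s["tool_rot"],s["contact_force"],s["moment"],s["grip_force"],s["clock"])
im=bot.read_camera("scene");cv2.imwrite("pics/s3.png",cv2.resize(im[140:250,240:370],(780,600),interpolation=cv2.INTER_CUBIC)[...,::-1])
c=bot.camera_info("scene")
for z in(97,119): print(z,(proj(c,(516,9.5,z))-[240,140])*[6,600/110])
```

```text
[517.11944016   8.98834371 173.21455013] [-1.79989876e+02  4.26867799e-03  9.00618686e+01] [-0.0148327  -0.03084599 -1.48131933] [-0.06369581 -0.0694969   0.01693223] 59.99921651557088 18.9
97 [395.93250397 247.89842987]
119 [393.95706055 227.10166799]
```

View pics/s3.png

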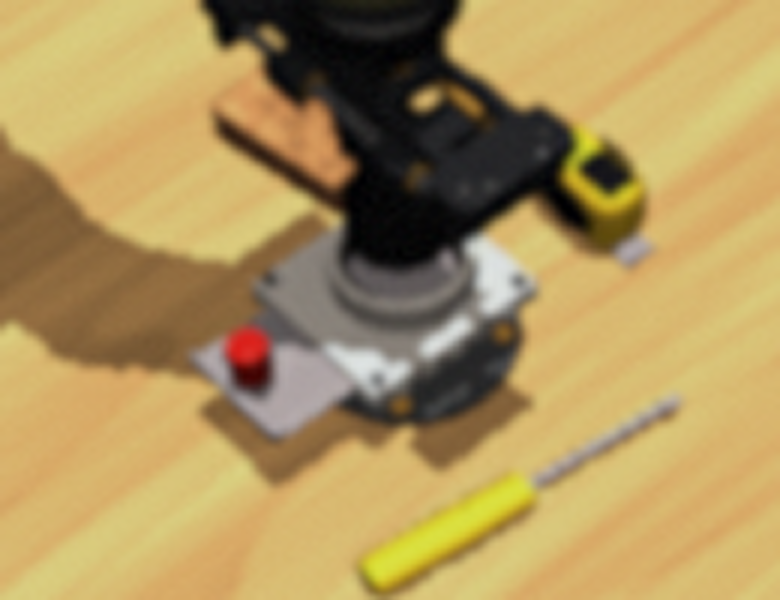

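The adaptor is clear above the collar, with open bore visible around (400,275). The gate, knob and bystanders have not moved, and the only load is the adaptor's weight.

```bash
python3 -c "
from plant import bot
print(bot.sign_off())"
```

```text
the job is handed in; nothing more can be done
None
```

I opened the gate fully and pushed it home, then rocked the adaptor out. I handed in with it held upright about 24 mm above the port's rim; the sign-off returned no verdict.

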